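Shut the parts box and hold the marker ready above it

ROBOT

A 7-joint arm with a two-finger parallel gripper is mounted at the origin on a cart in front of the work surface, level with it; the furniture and walls round the work are solid. World frame = base frame: x ahead of the robot, y to its left, z up, the work surface at z = 0. Lengths are in m, angles in rad, forces in N, time in s.
With the tool pointing down it reaches from about 0.35 to 0.9 m from the base axis. Payload 8.1 kg.
Tool frame: the origin (TCP) lies at the very end of the fingers, on their centre line; the grasp point (between the pads) lies 19 mm behind it; z points along the fingers, y is the line along which they close (so a half turn about z gives the same grasp; the last joint's range is limited). The gripper opens to 92 mm and grips with 3 to 60 N. Pads are 19 mm wide; open, the fingers measure 130 mm over their backs; the gripper's body (75 mm by 190 mm) begins 47 mm behind the grasp point.
Start: joints at [-1.287, 0.434, 0.025, 1.573, -0.012, 1.134, -0.075], TCP at [0.236, 0.579, 0.227] pointing down, gripper open.
Joint ranges: [-2.62, 2.62], [-0.44, 2.09], [-1.27, 1.32], [0.08, 2.57], [-1.32, 4.46], [0.12, 2], [-2.74, 2.74]. Speed limits (rad/s): [2.22, 2.22, 3.01, 3.01, 3.14, 3.14, 3.14].

INTERFACE

Orientations are given as a rotation vector (axis times angle).
In Python, from cell import arm gives the robot as it stands.
- The arm moves only by the shell command python3 -m pendant 'ROWS' [FORCE]. ROWS is a JSON object of lists of equal length, an entry for each row: "slide": the shift along the tool's x, y, z in units of 0.3 m (1.0 is 0.3 m), a list of three; "dr": the turn, a rotation vector about the tool's x, y, z in units of 0.12 rad (1.0 is 0.12 rad), a list of three; "claw": the opening, from 0 (shut) to 1 (fully open). In form: {"slide": [[tx, ty, tz], ...], "dr": [[ax, ay, az], ...], "claw": [claw, ...]}. A call has 1 to 10 rows; each row shifts and turns the commanded pose from where the row before left it, along the tool's axes as they then stand; what a row does not reach is not made up. A row lasts 1/10 s, in which the tool goes at most 50 mm and 8.59 degrees, less where a joint would pass 70% of its speed; a pose out of reach is approached as far as the arm can. A call with a number of a shift or a turn outside -1 to 1 is refused whole. A call with a gripper value outside its range is refused whole. The fingers move at their own pace and stop on an object; FORCE is the grip in N (left out, the last holds). Time passes only in rows, so rows that do not move let the fingers close. It gives the time, the measured TCP pose, the force, the opening and the grip force at its end, in the units of the state.
- arm.observe(): the state, without advancing time (a new reading comes with each control period).
- arm.get_image(name): name is "scene" or "side" or "wrist"; returns the picture (384x512x3 uint8, red, green, blue); there is no depth.
- arm.calibration(name): a dict with "K" (3x3 intrinsics, pixels), "xyz" and "orientation" of the camera in the world. Camera axes: x right, y up, looking along -z (the intrinsics and any distortion apply to the point x, -y, -z); pixel columns grow to the right and rows downward; lengths in m; the calibration is good to about 2 mm. A picture is of the moment at which its call begins: read the wrist's pose just before it. calibration takes no time and is no camera call; for the wrist camera it gives the pose at the moment of the call.
- arm.sign_off(): hands the job in; it is judged then, once.
The state is a dict: "clock": time; "joints": joint angles; "dq": joint speeds; "joint_efforts": joint torques, N m; "position": TCP position; "ee_rot": TCP orientation; "force": force on the tool from outside, world axes, zero at the start; "ft_torque": the same for the moment, N m; "width": opening from 0.0 (shut) to 1.0 (fully open); "gripper_force": force on a finger pad.
Only numpy, scipy, OpenCV 4.12 (cv2) and the standard library are available. Lean on these libraries where they do the work, as an engineer would, in place of code of your own. Each camera call takes 0.05 s, during which the arm holds its last target. There are 200 camera calls.

TASK

I want to label the small clear parts box: first lower its open lid gently until it is fully shut. Then draw the marker pen (the plain smooth one of the three tools) out of the slanted stand, turn it level and hold it still over the middle of the shut box, at least 10 cm above the lid, so that I can pull off its cap. Finish while holding the marker there in the gripper; leave the two screwdrivers in the stand and do not disturb the other things.

Things in the scene. Friction and masses are not known exactly. Their poses are not given: they have to be found in the camera images.
- parts_box: clear plastic parts box, fixed to the bench, 63 x 88 mm (its x, y) and 28 mm high shut; origin at the centre of its underside, z up, its front looks to its own -x. It is open at the start
- parts_box_lid (a joint): hinge of the clear lid: 0 shut, grows as it opens, starts at 1.0 to 1.65 (1.57 = upright). Hinge line along the box's y at box x = +32 mm, z = 27 mm; shut, the lid lies to -x. Stiff hinge: the lid stays where it is left and needs about 0.5 N at its free edge to move; push it shut from behind and above
- lid_edge (a point): middle of the lid's free (front) edge, 64 mm from the hinge line; lid 2 mm thick and 88 mm wide, with an 18 mm wide latch tab in the middle of this edge
- box_top (a point): centre of the top of the shut box, 28 mm above the bench (fixed to the box, not to the lid)
- stand: slanted tool stand, fixed: base plate 100 x 156 x 8 mm, grey block 140 mm wide along y with three square pockets 17 mm wide, 70 mm deep, at y = -50, 0, +50 mm. The pockets lean 35 degrees from upright towards the stand's -x (the robot side); mouths at x = -22 mm, z = 83 mm. Origin at the centre of the underside, z up
- marker: marker pen, plain smooth barrel (no ribs) of even 12 mm thickness, 122 mm long, 16 to 33 g, cap down in any of the three pockets, 52 mm sticking out along the slant. Origin on its surface halfway along; y axis along the pen to the barrel's blunt end (up, out of the pocket), z axis from the origin through the centre line 6 mm away
- marker_mid (a point): the marker's centre point, on its centre line halfway along, 61 mm from either end
- driver_a: fine screwdriver, ribbed handle up to 15 mm thick, 120 mm long, blade down in another pocket; axes as for the marker. To be left in the stand
- driver_b: fine screwdriver, ribbed handle up to 13 mm thick, 120 mm long, blade down in another pocket; axes as for the marker. To be left in the stand
- solder_reel: loose reel of solder standing on the bench between the box and the stand, 49 mm across, 34 mm high, origin at the centre of its underside; to be left alone
- tin: loose round flat tin, 45 mm across, 18 mm high, at the left of the bench; to be left alone

How it is judged:
By the outcome, as a careful person would: the job done as asked, in the order asked, and still so for the second after the job is handed in, while the arm keeps its last pose, push and grip.
It also fails if it takes over 48 s, if anything falls off the work surface, if the arm or the gripper's body presses on something with over 40 N, if the wrist force passes 120 N, or if a joint passes its speed limit or range.

## Working session

There is one attempt and no reset: what is moved stays moved. The work goes in short steps, Python scripts to look and compute and a shell command to move; the robot and the scene stay as the last step left them, time stands still between calls to the robot, and variables do not carry over. Pictures are saved under pics/ and viewed, at most 10 in all, crops included, and the job is handed in when it is done.

```bash
ls; mkdir -p pics
python3 - <<'E'
from cell import arm
import cv2, numpy as np
s=arm.observe(); print({k:np.round(v,3).tolist() for k,v in s.items()})
ims=[]
for n in ["scene","side","wrist"]:
    c=arm.calibration(n); print(n,{k:np.round(v,4).tolist() for k,v in c.items()})
    im=arm.get_image(n); cv2.imwrite(f"pics/{n}0.png",im[...,::-1])
E
```

```text
pics
{'clock': 0.0, 'joints': [-1.287, 0.435, 0.025, 1.574, -0.012, 1.134, -0.075], 'dq': [-0.0, 0.001, -0.0, -0.001, -0.001, 0.001, 0.0], 'joint_efforts': [-0.0, -66.785, 0.984, -31.447, -0.061, 0.043, 0.0], 'position': [0.236, 0.578, 0.226], 'ee_rot': [-0.604, -3.083, 0.003], 'force': [0.202, 0.469, 0.197], 'ft_torque': [-0.03, 0.001, 0.013], 'gripper_force': 0.0, 'width': 1.001}
scene {'K': [[411.0262, 0.0, 262.6419], [0.0, 411.0262, 194.7534], [0.0, 0.0, 1.0]], 'xyz': [0.0209, -0.4778, 0.7307], 'orientation': [0.823, -0.2843, -0.6607]}
side {'K': [[407.4499, 0.0, 256.7985], [0.0, 407.4499, 194.2316], [0.0, 0.0, 1.0]], 'xyz': [0.1872, 0.9043, 0.4983], 'orientation': [0.2994, -1.4882, -2.4139]}
wrist {'K': [[329.756, 0.0, 252.8698], [0.0, 329.756, 187.0135], [0.0, 0.0, 1.0]], 'xyz': [0.1611, 0.6091, 0.3841], 'orientation': [-0.2632, -0.1755, 1.1761]}
```

View pics/scene0.png

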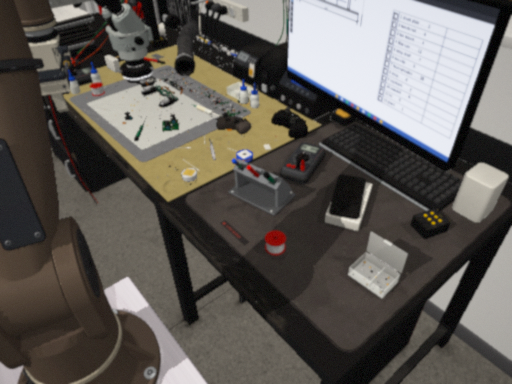

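View pics/side0.png

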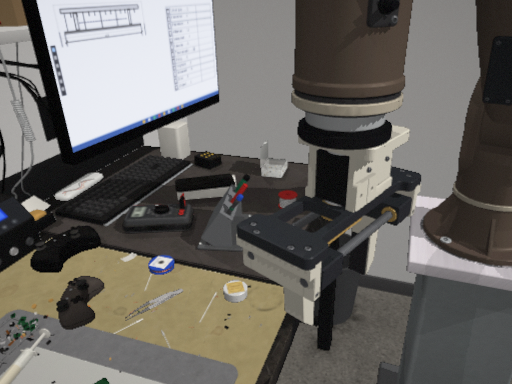

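The scene picture shows the open box at about (378,268), the reel at (275,242), the stand at (262,185) and the tin at (190,174). In the side picture the box is at (273,165), the stand at (222,225) and the reel at (288,199). I'll enlarge both around the box and stand.

```bash
cat > h.py <<'E'
from cell import arm
import numpy as np, cv2
from scipy.spatial.transform import Rotation as R
def ray(n,u,v,c=None):
    c=c or arm.calibration(n); K=c["K"]
    d=np.array([(u-K[0][2])/K[0][0],-(v-K[1][2])/K[1][1],-1.])
    return np.array(c["xyz"]),R.from_rotvec(c["orientation"]).apply(d)
def onz(n,u,v,z):
    o,d=ray(n,u,v); return o+d*(z-o[2])/d[2]
def proj(n,p):
    c=arm.calibration(n); K=c["K"]; q=R.from_rotvec(c["orientation"]).inv().apply(np.asarray(p)-c["xyz"])
    return K[0][2]+K[0][0]*q[...,0]/-q[...,2], K[1][2]-K[1][1]*q[...,1]/-q[...,2]
def tri(a,b):
    (o,d),(p,e)=ray("scene",*a),ray("side",*b)
    d/=np.linalg.norm(d);e/=np.linalg.norm(e)
    t=np.linalg.lstsq(np.c_[d,-e],p-o,rcond=None)[0]
    x,y=o+t[0]*d,p+t[1]*e; return (x+y)/2,np.linalg.norm(x-y)
E
python3 - <<'E'
import cv2,numpy as np
a=cv2.imread("pics/scene0.png"); b=cv2.imread("pics/side0.png")
def crop(im,x,y,w,h,k):
    return cv2.resize(im[y:y+h,x:x+w],None,fx=k,fy=k,interpolation=cv2.INTER_CUBIC)
o=np.vstack([np.hstack([crop(a,225,140,80,60,5),crop(a,335,225,80,60,5)]),np.hstack([crop(b,190,170,80,90,5)[:300] if 0 else crop(b,190,170,80,60,5),crop(b,235,135,80,60,5)])])
cv2.imwrite("pics/c1.png",o)
E
```

```text
(no output)
```

View pics/c1.png

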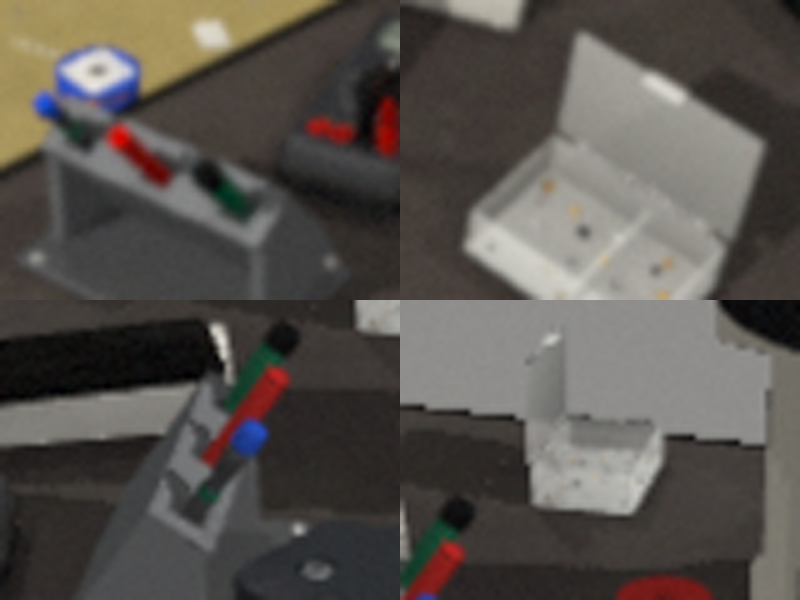

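The crops show, in full-picture pixels, tool ends at scene (234,161) blue, (249,167) red and (266,175) black/green. In the side view they are at (240,198), (246,186) and (247,177). The red tool looks plain and even. The lid's free corners are at scene (371.6,232) and (408,253.6), and the hinge ends are at (366,252) and (401,273). Next I'll triangulate these.

Run:
```python
from h import *
np.set_printoptions(precision=4,suppress=True)
for n,a,b in [("blue",(234,161),(239.6,197.6)),("red",(248.8,167.4),(245.6,185.6)),("blk",(266.4,174.6),(247,177)),("lid+y",(371.6,232),(260.6,147.4)),("lid-y",(408,253.6),(268,142))]:
    print(n,*tri(a,b))
for n,u,v,z in [("hinge+y",366,252,.027),("hinge-y",401,273,.027),("fronttop+y",349.5,267.5,.026),("bottom+yfront",348.8,274.5,0),("standbase left",232.5,192,.004),("standbase right",291.5,192.5,.004)]: print(n,onz("scene",u,v,z))
# reel, tin in scene by colour
im=arm.get_image("scene"); hsv=cv2.cvtColor(im,cv2.COLOR_RGB2HSV)
m=((hsv[...,0]<8)|(hsv[...,0]>172))&(hsv[...,1]>150)&(hsv[...,2]>80)
n,l,st,ce=cv2.connectedComponentsWithStats(m.astype(np.uint8))
for i in range(1,n):
    if st[i,4]>30: print(st[i],ce[i])
print("reel top", onz("scene",275,235,.034), "reel",onz("scene",275,242,.017))
print("tin",onz("scene",190,172,.018))
```

```text
blue [0.494  0.213  0.1168] 0.0016544779933123927
red [0.5011 0.1627 0.1212] 0.0030543314704616553
blk [0.5169 0.1148 0.1192] 0.0029124916063715156
lid+y [ 0.5821 -0.1548  0.0903] 0.002322809984653035
lid-y [ 0.5917 -0.2387  0.0813] 0.011403583200772095
hinge+y [ 0.5809 -0.1535  0.027 ]
hinge-y [ 0.5911 -0.2395  0.027 ]
fronttop+y [ 0.5204 -0.1581  0.026 ]
bottom+yfront [ 0.5227 -0.1583  0.    ]
standbase left [0.4937 0.23   0.004 ]
standbase right [0.6131 0.1236 0.004 ]
[137   2   4  14  39] [138.2564   7.6923]
[90 83 12  5 48] [95.6875 84.9583]
[300 160   5  11  44] [302.1136 165.4545]
[247 165  12  12  49] [252.2245 170.4694]
[265 230  21  16 269] [275.0223 237.5353]
reel top [0.4569 0.0135 0.034 ] reel [0.4528 0.0087 0.017 ]
tin [0.4458 0.365  0.018 ]
```

The positions agree with the given sizes:
- **Box:** the hinge measures 87 mm against 88 mm. Yaw is 0.118 rad, centre (0.554, -0.200), lid about upright.
- **Tools:** the ends are 50 mm apart in a line. Stand yaw is about 0.23 rad.

Next is a move towards the stand for a wrist picture to confirm which tool is the marker.

```bash
cat >> h.py <<'E'
def down(yaw,tilt=0):
    "tool down, tool y along (-sin,cos); tilt>0 swings the tip forward (about +tool y axis of the world)"
    c,s=np.cos(yaw),np.sin(yaw)
    return R.from_rotvec(-tilt*np.array([-s,c,0]))*R.from_matrix(np.array([[-c,-s,0],[-s,c,0],[0,0,-1]]))
def plan(p,r,n,s=None):
    s=s or arm.observe(); p0=np.array(s["position"]); r0=R.from_rotvec(s["ee_rot"])
    rv=(r0.inv()*r).as_rotvec()
    sl=[]
    for k in range(n):
        rk=r0*R.from_rotvec(rv*k/n); sl.append(np.round(rk.inv().apply((np.asarray(p)-p0)/n)/.3,3).tolist())
    print("pos",p0.round(4),"rot",np.degrees(rv).round(1),"n",n,"dr/row",np.round(rv/n/.12,3).tolist()); print("slides",sl)
E
python3 - <<'E'
from h import *
c=arm.calibration("wrist"); print("look",R.from_rotvec(c["orientation"]).apply([0,0,-1]))
plan([.42,.16,.26],down(.118),10)
for n,u,v in [("blackthing",430,222),("phonebox",345,215),("whitebox base",480,215)]: print(n,onz("scene",u,v,0.0))
E
```

```text
look [ 0.27189828 -0.11132338 -0.95586528]
pos [0.2357 0.5785 0.2263] rot [ -0.1  -0.  -28.9] n 10 dr/row [-0.001, -0.0, -0.421]
slides [[-0.11, -0.106, -0.011], [-0.104, -0.111, -0.011], [-0.098, -0.117, -0.011], [-0.092, -0.121, -0.011], [-0.086, -0.126, -0.011], [-0.08, -0.13, -0.011], [-0.073, -0.134, -0.011], [-0.066, -0.137, -0.011], [-0.059, -0.141, -0.011], [-0.052, -0.143, -0.011]]
blackthing [ 0.79983613 -0.18159009  0.        ]
phonebox [ 0.65927915 -0.02671224  0.        ]
whitebox base [ 0.91668445 -0.2494918   0.        ]
```

```bash
python3 -m pendant '{"slide":[[-0.11,-0.106,-0.02],[-0.104,-0.111,-0.02],[-0.098,-0.117,-0.02],[-0.092,-0.121,-0.02],[-0.086,-0.126,-0.01],[-0.08,-0.13,0],[-0.073,-0.134,0],[-0.066,-0.137,0],[-0.059,-0.141,0],[-0.052,-0.143,0]],"dr":[[0,0,-0.421],[0,0,-0.421],[0,0,-0.421],[0,0,-0.421],[0,0,-0.421],[0,0,-0.421],[0,0,-0.421],[0,0,-0.421],[0,0,-0.421],[0,0,-0.421]],"claw":[0,0,0,0,0,0,0,0,0,0]}'
python3 - <<'E'
from h import *
im=arm.get_image("wrist"); cv2.imwrite("pics/w1.png",cv2.resize(im[...,::-1],None,fx=1.5,fy=1.5,interpolation=cv2.INTER_CUBIC))
print(arm.calibration("wrist"))
plan([.67,-.185,.18],down(.118),15)
E
```

```text
clock: 1.2
position: [0.4206, 0.1585, 0.2539]
ee_rot: [-0.189, 3.136, 0.001]
force: [0.4, -0.2, -0.4]
width: 0.18
gripper_force: 0.0
{'K': array([[329.75604821,   0.        , 252.86979229],
       [  0.        , 329.75604821, 187.01348984],
       [  0.        ,   0.        ,   1.        ]]), 'xyz': array([0.34324411, 0.14253597, 0.4119461 ]), 'orientation': array([-0.22719844, -0.25042894,  1.67523541])}
pos [0.4235 0.1509 0.254 ] rot [-0.2  0.1 -0.1] n 15 dr/row [-0.002, 0.001, -0.001]
slides [[-0.046, -0.08, 0.017], [-0.046, -0.08, 0.017], [-0.046, -0.08, 0.017], [-0.046, -0.08, 0.017], [-0.046, -0.08, 0.017], [-0.046, -0.08, 0.017], [-0.046, -0.081, 0.017], [-0.046, -0.081, 0.017], [-0.046, -0.081, 0.017], [-0.046, -0.081, 0.017], [-0.046, -0.081, 0.017], [-0.046, -0.081, 0.017], [-0.046, -0.081, 0.017], [-0.046, -0.081, 0.016], [-0.046, -0.081, 0.016]]
```

View pics/w1.png

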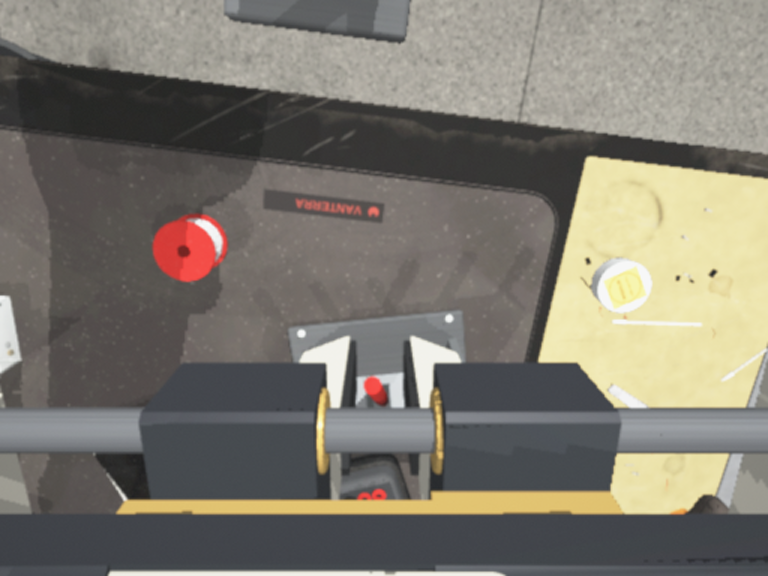

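The wrist picture shows the red tool end at (250,257), the reel at (122,165) and the tin at (417,190), with the gripper hiding the rest of the stand. Moving the tool past the stand, which is on the way to the box, should expose the tools.

```bash
python3 -m pendant '{"slide":[[-0.12,0,0],[-0.14,0,0],[-0.14,0,0],[-0.14,0,0],[-0.06,0.02,0],[0,0,0]],"dr":[[0,0,0],[0,0,0],[0,0,0],[0,0,0],[0,0,0],[0,0,0]],"claw":[0,0,0,0,0,0]}'
python3 - <<'E'
from h import *
c=arm.calibration("wrist"); print(c)
im=arm.get_image("wrist"); cv2.imwrite("pics/w2full.png",im[...,::-1])
u,v=proj("wrist",np.array([.5011,.1627,.12])); print(u,v)
x,y=int(max(0,min(u-80,512-160))),int(max(0,v-60)); print(x,y)
cv2.imwrite("pics/w2.png",cv2.resize(im[y:y+120,x:x+160,::-1],None,fx=5,fy=5,interpolation=cv2.INTER_CUBIC))
plan([.67,-.185,.18],down(.118),8)
E
```

```text
clock: 1.85
position: [0.5999, 0.1886, 0.2525]
ee_rot: [0.185, -3.136, 0.001]
force: [0.9, 0.5, -0.2]
width: 0.006
gripper_force: 0.0
{'K': array([[329.75604821,   0.        , 252.86979229],
       [  0.        , 329.75604821, 187.01348984],
       [  0.        ,   0.        ,   1.        ]]), 'xyz': array([0.52000431, 0.17974458, 0.41058433]), 'orientation': array([-0.22342239, -0.2509602 ,  1.67631995])}
235.72193076152422 61.57957762459753
155 1
pos [0.5985 0.188  0.2527] rot [-0.  -0.1  0. ] n 8 dr/row [-0.0, -0.001, 0.0]
slides [[-0.011, -0.158, 0.03], [-0.011, -0.158, 0.03], [-0.011, -0.158, 0.03], [-0.011, -0.158, 0.03], [-0.011, -0.158, 0.03], [-0.011, -0.158, 0.03], [-0.011, -0.158, 0.03], [-0.011, -0.158, 0.03]]
```

View pics/w2.png

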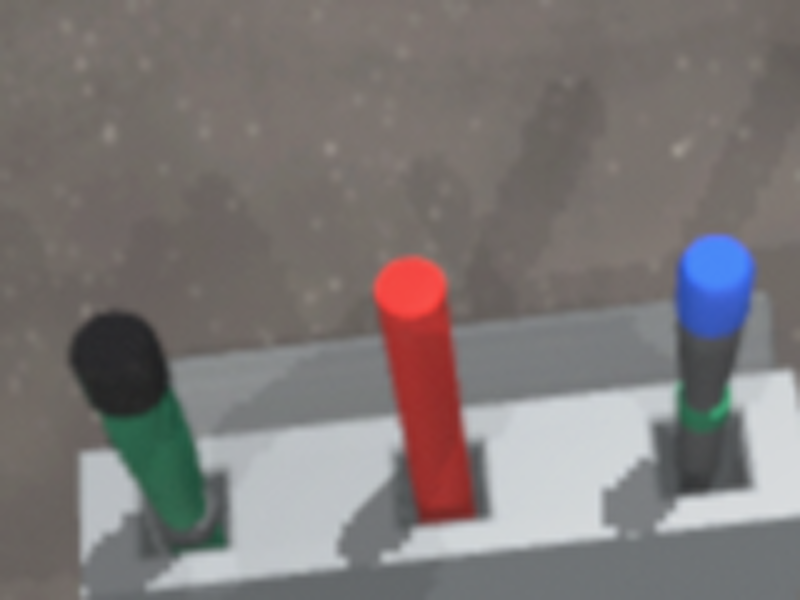

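The red tool in the middle pocket is the plain marker, with its end at full-picture pixel (237,59). The other two have ribs and grips. Now I'll move behind the lid and compute the pocket points from this picture.

```bash
python3 - <<'E'
from h import *
print("end",onz("wrist",237.2,59,.1256))
for u,v in [(192,104),(243.6,97.6),(295.4,91)]: print("mouth",onz("wrist",u,v,.083))
plan([.6257,-.1918,.16],down(.118),8)
E
python3 -m pendant '{"slide":[[-0.03,-0.1,0],[-0.03,-0.16,0],[-0.03,-0.16,0],[-0.03,-0.16,0],[-0.03,-0.16,0.05],[-0.03,-0.16,0.08],[0.02,-0.16,0.08],[0.04,-0.16,0.08],[0.02,-0.04,0.02],[0,0,0]],"dr":[[0,0,0],[0,0,0],[0,0,0],[0,0,0],[0,0,0],[0,0,0],[0,0,0],[0,0,0],[0,0,0],[0,0,0]],"claw":[0,0,0,0,0,0,0,0,0,0]}'
python3 - <<'E'
from h import *
plan([.6208,-.1924,.077],down(.118),4)
im=arm.get_image("scene"); cv2.imwrite("pics/s2.png",cv2.resize(im[170:320,320:480,::-1],None,fx=4,fy=4,interpolation=cv2.INTER_CUBIC))
E
```

```text
end [0.49935248 0.16400179 0.1256    ]
mouth [0.54205403 0.12267589 0.083     ]
mouth [0.53018631 0.17147772 0.083     ]
mouth [0.5182459  0.21990053 0.083     ]
pos [0.5985 0.188  0.2527] rot [-0.  -0.1  0. ] n 8 dr/row [-0.0, -0.001, 0.0]
slides [[0.007, -0.158, 0.039], [0.007, -0.158, 0.039], [0.007, -0.158, 0.039], [0.007, -0.158, 0.039], [0.007, -0.158, 0.039], [0.007, -0.158, 0.039], [0.007, -0.158, 0.039], [0.007, -0.158, 0.039]]
clock: 2.9
position: [0.669, -0.1745, 0.1661]
ee_rot: [0.177, -3.134, 0.001]
force: [-0.7, -0.3, 0.2]
width: 0.001
gripper_force: 0.0
pos [ 0.669  -0.1745  0.1661] rot [-0.  -0.2 -0.3] n 4 dr/row [-0.001, -0.006, -0.01]
slides [[0.041, -0.01, 0.074], [0.041, -0.01, 0.074], [0.041, -0.01, 0.074], [0.042, -0.01, 0.074]]
```

View pics/s2.png

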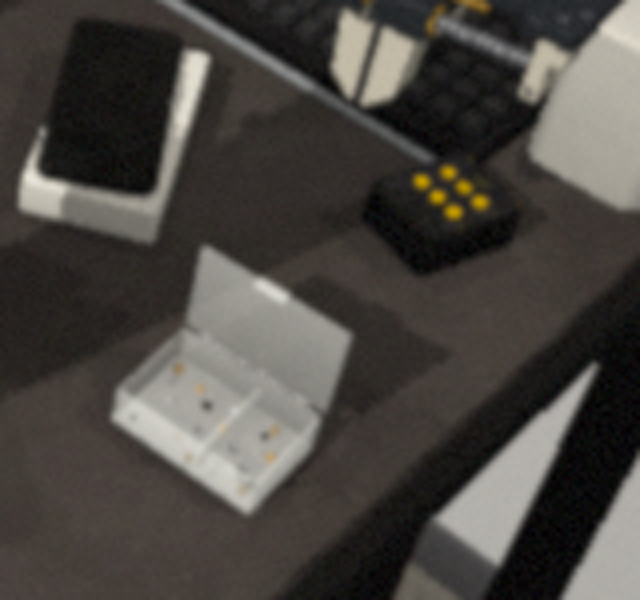

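The closed gripper is behind and above the box, and nothing is close to it. The lid is upright and undisturbed. The pocket spacing measures 50 mm, and the stand yaw is 0.24. Next: lower behind the lid.

```bash
python3 -m pendant '{"slide":[[0.041,-0.01,0.074],[0.041,-0.01,0.074],[0.041,-0.01,0.074],[0.041,-0.01,0.074],[0,0,0]],"dr":[[0,0,0],[0,0,0],[0,0,0],[0,0,0],[0,0,0]],"claw":[0,0,0,0,0]}'
python3 - <<'E'
from h import *
p=np.array(arm.observe()["position"]); H=np.array([.586,-.1965]); e=np.array([np.cos(.118),np.sin(.118)])
u=-(p[:2]-H)@e; h=p[2]-.027; print("u,h",u,h,"f",arm.observe()["force"])
phi=np.radians(np.arange(90,-1,-5)); r=.050
U=r*np.cos(phi)-.0095; Z=r*np.sin(phi)+.0015
dU=np.diff(np.r_[u,U])/.3; dZ=-np.diff(np.r_[h,Z])/.3
print(np.c_[90-5*np.arange(len(phi)),dU,dZ].round(3).tolist())
E
```

```text
clock: 3.45
position: [0.6221, -0.1864, 0.0766]
ee_rot: [0.188, -3.132, -0.004]
force: [-0.2, 0.6, 0.3]
width: 0.006
gripper_force: 0.0
u,h -0.03702862874971728 0.04957975199210676 f [-0.15886858  0.58764133  0.3114716 ]
[[90.0, 0.092, -0.006], [85.0, 0.015, 0.001], [80.0, 0.014, 0.002], [75.0, 0.014, 0.003], [70.0, 0.014, 0.004], [65.0, 0.013, 0.006], [60.0, 0.013, 0.007], [55.0, 0.012, 0.008], [50.0, 0.012, 0.009], [45.0, 0.011, 0.01], [40.0, 0.01, 0.011], [35.0, 0.009, 0.012], [30.0, 0.008, 0.012], [25.0, 0.007, 0.013], [20.0, 0.006, 0.013], [15.0, 0.004, 0.014], [10.0, 0.003, 0.014], [5.0, 0.002, 0.014], [0.0, 0.001, 0.015]]
```

```bash
Z='[0,0,0]'; python3 -m pendant '{"slide":[[0.023,0,0],[0.023,0,0],[0.023,0,0],[0.023,0,-0.006],[0.015,0,0.001],[0.014,0,0.002],[0.014,0,0.003],[0.014,0,0.004],[0.013,0,0.006],[0.013,0,0.007]],"dr":[[0,0,0],[0,0,0],[0,0,0],[0,0,0],[0,0,0],[0,0,0],[0,0,0],[0,0,0],[0,0,0],[0,0,0]],"claw":[0,0,0,0,0,0,0,0,0,0]}'
python3 -m pendant '{"slide":[[0.012,0,0.008],[0.012,0,0.009],[0.011,0,0.01],[0.01,0,0.011],[0.009,0,0.012],[0.008,0,0.012],[0.007,0,0.013],[0.006,0,0.013]],"dr":[[0,0,0],[0,0,0],[0,0,0],[0,0,0],[0,0,0],[0,0,0],[0,0,0],[0,0,0]],"claw":[0,0,0,0,0,0,0,0]}'
python3 - <<'E'
from h import *
p=np.array(arm.observe()["position"]); H=np.array([.586,-.1965]); e=np.array([np.cos(.118),np.sin(.118)])
print("u,h",-(p[:2]-H)@e,p[2]-.027,arm.observe()["force"])
E
```

```text
clock: 4.45
position: [0.5719, -0.1954, 0.0728]
ee_rot: [0.186, -3.136, -0.0]
force: [-0.1, 0.6, -0.1]
width: 0.002
gripper_force: 0.3
clock: 5.25
position: [0.5496, -0.198, 0.0463]
ee_rot: [0.186, -3.136, -0.0]
force: [-0.4, 0.3, -0.6]
width: 0.007
gripper_force: 0.3
u,h 0.03627576996574834 0.01927525248415617 [-0.41199154  0.26728901 -0.59787101]
```

Following the plan (20° left). The last steps are slow and move slightly outwards, onto the lid's front half.

```bash
python3 -m pendant '{"slide":[[0.004,0,0.014],[0.003,0,0.014],[0.002,0,0.014],[0.002,0,0.012],[0.002,0,0.006],[0,0,0.003],[0,0,0.002],[0,0,0]],"dr":[[0,0,0],[0,0,0],[0,0,0],[0,0,0],[0,0,0],[0,0,0],[0,0,0],[0,0,0]],"claw":[0,0,0,0,0,0,0,0]}'
```

```text
clock: 6.05
position: [0.5463, -0.1985, 0.0283]
ee_rot: [-0.186, 3.135, 0.0]
force: [-3.7, 2.8, 14.2]
width: 0.008
gripper_force: 7.2
```

The lid is down, with 14 N of reaction on the tool. I'll lift off and try the final tilted hold pose empty, to check the reach before taking the marker.

```bash
python3 -m pendant '{"slide":[[0,0,-0.05],[0,0,-0.13],[0,0,-0.15],[0,0,-0.15],[0,0,-0.12]],"dr":[[0,0,0],[0,0,0],[0,0,0],[0,0,0],[0,0,0]],"claw":[0,0,0,0,0]}'
python3 - <<'E'
from h import *
plan([.535,-.193,.215],down(-.35,np.radians(55)),10)
im=arm.get_image("scene"); cv2.imwrite("pics/s3.png",cv2.resize(im[210:310,320:440,::-1],None,fx=5,fy=5,interpolation=cv2.INTER_CUBIC))
E
```

```text
clock: 6.55
position: [0.5463, -0.1987, 0.2099]
ee_rot: [-0.185, 3.134, -0.001]
force: [0.7, -0.2, -0.3]
width: 0.007
gripper_force: 0.0
pos [ 0.5463 -0.1987  0.2099] rot [ 12.8 -53.8  24.7] n 10 dr/row [0.187, -0.783, 0.36]
slides [[0.004, 0.002, -0.002], [0.003, 0.002, -0.002], [0.003, 0.002, -0.002], [0.003, 0.002, -0.003], [0.003, 0.002, -0.003], [0.003, 0.001, -0.003], [0.002, 0.001, -0.004], [0.002, 0.001, -0.004], [0.002, 0.001, -0.004], [0.001, 0.001, -0.004]]
```

View pics/s3.png

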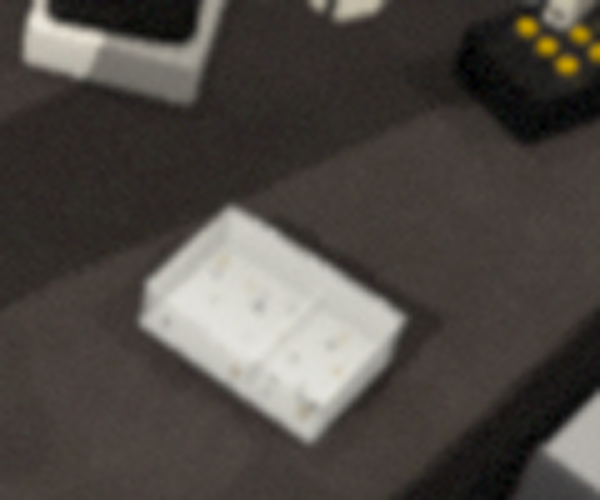

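The lid lies flat on the box, which is covered and shut. Now the empty trial of the hold pose.

```bash
python3 -m pendant '{"slide":[[0.003,0.002,-0.002],[0.003,0.002,-0.002],[0.003,0.002,-0.003],[0.003,0.002,-0.003],[0.003,0.002,-0.003],[0.003,0.001,-0.003],[0.002,0.001,-0.004],[0.002,0.001,-0.004],[0.002,0.001,-0.004],[0.002,0.001,-0.004]],"dr":[[0.187,-0.783,0.36],[0.187,-0.783,0.36],[0.187,-0.783,0.36],[0.187,-0.783,0.36],[0.187,-0.783,0.36],[0.187,-0.783,0.36],[0.187,-0.783,0.36],[0.187,-0.783,0.36],[0.187,-0.783,0.36],[0.187,-0.783,0.36]],"claw":[0,0,0,0,0,0,0,0,0,0]}'
python3 - <<'E'
from h import *
s=arm.observe(); print(np.round(s["joints"],3), R.from_rotvec(s["ee_rot"]).apply([0,0,1]))
plan([.535,-.193,.215],down(-.35,np.radians(55)),1)
# marker grasp: approach
end=np.array([.4994,.164,.1256]); y=.24; a=np.array([-.574*np.cos(y),-.574*np.sin(y),.819]); g=end-.025*a-[0,0,.019]; print("grasp TCP",g,"axis in tool",down(y).inv().apply(a))
plan([*g[:2],.20],down(y),10)
E
```

```text
clock: 7.6
position: [0.5547, -0.1674, 0.2053]
ee_rot: [0.281, 2.499, -0.116]
force: [0.6, 0.9, 0.4]
width: 0.006
gripper_force: 0.0
[-0.617  0.152  0.907  2.332 -0.962  0.14   2.511] [ 0.5706177  -0.14795169 -0.80777827]
pos [ 0.5547 -0.1674  0.2053] rot [  4.2 -18.8   5.6] n 1 dr/row [0.616, -2.736, 0.807]
slides [[0.018, -0.099, -0.051]]
grasp TCP [0.5133387  0.16741103 0.086125  ] axis in tool [ 5.74000000e-01  5.64429007e-18 -8.19000000e-01]
pos [ 0.5547 -0.1674  0.2053] rot [ -9.4  35.2 -25.7] n 10 dr/row [-0.137, 0.512, -0.374]
slides [[0.031, 0.106, -0.023], [0.028, 0.107, -0.019], [0.024, 0.109, -0.016], [0.02, 0.11, -0.013], [0.016, 0.111, -0.01], [0.011, 0.112, -0.007], [0.007, 0.112, -0.005], [0.002, 0.112, -0.003], [-0.003, 0.112, -0.001], [-0.008, 0.112, 0.001]]
```

The wrist joint's limit stops the forward tilt at about 36°. I'll try the same 55° tilt sideways (tip towards -y), where the wrist has mid-range room.

Run:
```python
from h import *
plan([.554,-.18,.24],down(-1.57,np.radians(55)),20)
```

```text
pos [ 0.5547 -0.1674  0.2053] rot [ 54.4 -15.3  54.6] n 20 dr/row [0.396, -0.111, 0.397]
slides [[-0.004, -0.002, -0.004], [-0.004, -0.002, -0.004], [-0.004, -0.002, -0.004], [-0.004, -0.002, -0.004], [-0.004, -0.002, -0.004], [-0.004, -0.002, -0.004], [-0.005, -0.002, -0.003], [-0.005, -0.002, -0.003], [-0.005, -0.002, -0.003], [-0.005, -0.002, -0.003], [-0.005, -0.002, -0.003], [-0.005, -0.002, -0.003], [-0.005, -0.002, -0.003], [-0.006, -0.001, -0.002], [-0.006, -0.001, -0.002], [-0.006, -0.001, -0.002], [-0.006, -0.001, -0.002], [-0.006, -0.001, -0.002], [-0.006, -0.001, -0.002], [-0.006, -0.0, -0.002]]
```

```bash
python3 -m pendant '{"slide":[[-0.01,-0.004,-0.008],[-0.01,-0.004,-0.008],[-0.01,-0.004,-0.008],[-0.01,-0.004,-0.008],[-0.01,-0.004,-0.006],[-0.01,-0.003,-0.006],[-0.01,-0.003,-0.006],[-0.01,-0.002,-0.004],[-0.01,-0.002,-0.004],[-0.01,-0.002,-0.004]],"dr":[[0.79,-0.22,0.79],[0.79,-0.22,0.79],[0.79,-0.22,0.79],[0.79,-0.22,0.79],[0.79,-0.22,0.79],[0.79,-0.22,0.79],[0.79,-0.22,0.79],[0.79,-0.22,0.79],[0.79,-0.22,0.79],[0.79,-0.22,0.79]],"claw":[0.33,0.33,0.33,0.33,0.33,0.33,0.33,0.33,0.33,0.33]}'
python3 - <<'E'
from h import *
s=arm.observe(); print(np.round(s["joints"],3), R.from_rotvec(s["ee_rot"]).apply([0,0,1]))
plan([.554,-.18,.24],down(-1.57,np.radians(55)),1)
plan([.51334,.16741,.22],down(.24),10)
E
```

```text
clock: 8.6
position: [0.5569, -0.166, 0.1974]
ee_rot: [0.963, 2.297, -0.456]
force: [-0.7, 0.7, -1.0]
width: 0.331
gripper_force: 0.0
[-1.111  0.539  1.307  2.269  0.056  0.23   0.747] [ 0.39450108 -0.51545032 -0.76071011]
pos [ 0.5569 -0.166   0.1974] rot [ 28.7 -12.3  32.1] n 1 dr/row [4.174, -1.794, 4.667]
slides [[-0.111, -0.05, -0.088]]
pos [ 0.5569 -0.166   0.1974] rot [-25.3  33.9 -56.7] n 10 dr/row [-0.367, 0.493, -0.825]
slides [[0.062, 0.064, -0.069], [0.059, 0.073, -0.062], [0.054, 0.081, -0.055], [0.049, 0.089, -0.049], [0.043, 0.095, -0.042], [0.035, 0.101, -0.035], [0.027, 0.105, -0.029], [0.018, 0.109, -0.023], [0.008, 0.111, -0.017], [-0.002, 0.112, -0.012]]
```

Run:
```python
from h import *
plan([.554,-.16,.26],down(-1.57),10)
```

```text
pos [ 0.5569 -0.166   0.1974] rot [10.8 40.  42.5] n 10 dr/row [0.158, 0.582, 0.619]
slides [[-0.012, -0.001, -0.017], [-0.011, -0.001, -0.018], [-0.009, -0.0, -0.019], [-0.008, 0.0, -0.019], [-0.007, 0.0, -0.02], [-0.005, 0.0, -0.02], [-0.004, 0.0, -0.021], [-0.002, 0.0, -0.021], [-0.001, -0.0, -0.021], [0.001, -0.0, -0.021]]
```

```bash
python3 -m pendant '{"slide":[[-0.012,0,-0.017],[-0.011,0,-0.018],[-0.009,0,-0.019],[-0.008,0,-0.019],[-0.007,0,-0.02],[-0.005,0,-0.02],[-0.004,0,-0.021],[-0.002,0,-0.021],[-0.001,0,-0.021],[0,0,-0.021]],"dr":[[0.158,0.582,0.619],[0.158,0.582,0.619],[0.158,0.582,0.619],[0.158,0.582,0.619],[0.158,0.582,0.619],[0.158,0.582,0.619],[0.158,0.582,0.619],[0.158,0.582,0.619],[0.158,0.582,0.619],[0.158,0.582,0.619]],"claw":[0.33,0.33,0.33,0.33,0.33,0.33,0.33,0.33,0.33,0.33]}'
python3 - <<'E'
from h import *
s=arm.observe(); print(np.round(s["joints"],3), R.from_rotvec(s["ee_rot"]).apply([0,0,1]))
plan([.554,-.18,.26],down(-1.57,np.radians(55)),10)
E
```

```text
clock: 9.6
position: [0.5547, -0.1597, 0.2603]
ee_rot: [-2.218, -2.22, -0.003]
force: [0.5, -1.1, -0.3]
width: 0.333
gripper_force: 0.0
[-0.521  0.48   1.065  1.697 -0.445  1.234  0.651] [-0.00108154  0.00354161 -0.99999314]
pos [ 0.5547 -0.1597  0.2603] rot [ -0.  -55.2   0. ] n 10 dr/row [-0.001, -0.803, 0.001]
slides [[-0.007, -0.0, 0.0], [-0.007, -0.0, 0.001], [-0.007, -0.0, 0.001], [-0.006, -0.0, 0.002], [-0.006, -0.0, 0.003], [-0.006, -0.0, 0.003], [-0.006, -0.0, 0.004], [-0.005, -0.0, 0.004], [-0.005, -0.0, 0.005], [-0.004, -0.0, 0.005]]
```

The redundant elbow has swung to one side (joint 3 is near its limit). I'll fit a simple kinematic model to the four recorded joint/pose pairs, to choose a reachable hold pose instead of guessing.

```bash
cat > fk.py <<'E'
import numpy as np, itertools
from scipy.optimize import least_squares
from scipy.spatial.transform import Rotation as R
D=[([-1.287,.4345,.025,1.5735,-.012,1.134,-.075],(.236,.5785,.2263),(-.604,-3.083,.003)),
([-.617,.152,.907,2.332,-.962,.14,2.511],(.5547,-.1674,.2053),(.281,2.499,-.116)),
([-1.111,.539,1.307,2.269,.056,.23,.747],(.5569,-.166,.1974),(.963,2.297,-.456)),
([-.521,.48,1.065,1.697,-.445,1.234,.651],(.5547,-.1597,.2603),(-2.218,-2.22,-.003))]
Rz=lambda a:R.from_euler('z',a); Ry=lambda a:R.from_euler('y',a)
def fk(q,x,s):
    off,c,L1,L2,L3,z0,e,f,w,bt,bx,by=x
    B=R.from_euler('zy',[off,bt]); r=B*Rz(s[0]*q[0])
    p=np.array([bx,by,z0]); r=r*Ry(q[1])*Rz(s[1]*q[2]); p=p+r.apply([e,0,L1])
    r=r*Ry(q[3]); p=p+r.apply([f,0,L2]); r=r*Rz(s[2]*q[4])*Ry(q[5]); p=p+r.apply([w,0,L3])
    return p,r*Rz(s[3]*q[6]+c)
def res(x,s):
    o=[]
    for q,p,rv in D:
        P,r=fk(q,x,s); o+=list(P-p)+list(.3*(R.from_rotvec(rv).inv()*r).as_rotvec())
    return np.array(o+list(1e-3*(x[6:]))) 
def fit():
    best=None
    for s in itertools.product([1,-1],repeat=4):
        for o0 in np.arange(0,6.28,1.57):
            for c0 in np.arange(0,6.28,1.57):
                l=least_squares(res,[o0,c0,.35,.35,.3,.3,0,0,0,0,0,0],args=(s,),max_nfev=60)
                if best is None or l.cost<best[0]: best=(l.cost,l.x,s)
    return best
if __name__=="__main__":
    b=fit(); print(b[0],b[1].round(4).tolist(),b[2]); print(res(b[1],b[2]).round(4)[:24].reshape(4,6))
E
time python3 fk.py
```

```text
4.9457642312082426e-05 [-0.0309, 1.542, 0.4411, 0.4139, 0.336, 0.32, 0.0016, -0.0206, -0.0336, -0.0067, 0.0355, 0.0066] (-1, -1, -1, -1)
[[-0.0022 -0.0008  0.0019 -0.0012 -0.0016  0.0005]
 [-0.0007  0.0018 -0.0019  0.005  -0.0017 -0.0006]
 [ 0.0011 -0.0001  0.0026  0.0051 -0.0006 -0.0003]
 [ 0.0018 -0.0009 -0.0026 -0.0019 -0.      0.0004]]
real	1m49.774s
user	1m48.308s
sys	0m0.153s
```

```bash
cat > ik.py <<'E'
from fk import *
from h import down
X=np.array([-0.0309,1.542,0.4411,0.4139,0.336,0.32,0.0016,-0.0206,-0.0336,-0.0067,0.0355,0.0066]);S=(-1,)*4
lo=np.array([-2.62,-.44,-1.27,.08,-1.32,.12,-2.74])+.08; hi=np.array([2.62,2.09,1.32,2.57,4.46,2,2.74])-.08
def ik(p,r,q0,w=.02,bounds=(lo,hi)):
    q0=np.clip(q0,bounds[0]+.01,bounds[1]-.01)
    def f(q):
        P,r2=fk(q,X,S); return np.r_[10*(P-p),3*(r.inv()*r2).as_rotvec(),w*(q-q0)]
    l=least_squares(f,q0,bounds=bounds); P,r2=fk(l.x,X,S)
    return l.x,np.linalg.norm(P-p),np.degrees((r.inv()*r2).magnitude())
E
cat > t.py <<'E'
from ik import *
np.set_printoptions(precision=2,suppress=True)
q0,e,a=ik(np.array([.513,.167,.086]),down(.24),np.array([-.3,.6,0,1.5,0,1.1,1.5])); print("grasp",q0,e,a)
q1,e,a=ik(np.array([.513,.167,.086]),down(.24),np.array([-.3,.6,0,1.5,0,1.1,-1.5])); print("grasp",q1,e,a)
C=np.array([.554,-.2])
for z in (.2,.26):
  for d in range(-180,180,30):
    for g in (q0,):
      psi=np.radians(d); t=np.radians(55); r=down(psi,t)
      b=np.array([-np.cos(psi),-np.sin(psi),0]); p=np.r_[C,z]+.036*b+.019*r.apply([0,0,1])
      best=None
      for q5 in (-1,0,1.5,3):
       for q7 in (-1.5,0,1.5):
        g2=g.copy(); g2[4]=q5; g2[6]=q7
        k=ik(p,r,g2,.005)
        c=1000*k[1]+k[2]+np.abs(k[0]-g).max()
        if best is None or c<best[0]: best=(c,k)
      k=best[1]; print(z,d,k[0],"%.1fmm %.1fdeg"%(k[1]*1e3,k[2]))
E
time python3 t.py
```

```text
grasp [-0.34  0.43 -0.01  2.    0.    0.71  1.45] 9.149937202217256e-06 0.0028634458113053194
grasp [ 0.32  0.58 -0.83  1.99  0.58  0.83  0.98] 3.033994261349248e-05 0.010644022675749626
0.2 -180 [-0.    1.01  0.45  1.01 -0.    1.92 -1.14] 32.5mm 9.2deg
0.2 -150 [-0.41  1.25  1.12  1.03 -0.22  1.87 -0.5 ] 0.0mm 0.0deg
0.2 -120 [-0.79  1.18  1.24  1.5  -0.15  1.34 -0.2 ] 0.0mm 0.0deg
0.2 -90 [-1.06  0.99  1.24  1.96  0.07  0.75 -0.09] 0.0mm 0.0deg
0.2 -60 [-0.22  0.29  0.13  2.3   1.56  0.79 -0.9 ] 0.0mm 0.0deg
0.2 -30 [ 0.54  0.15 -0.3   2.49  2.62  0.49 -1.24] 0.0mm 0.0deg
0.2 0 [ 1.71  0.44 -1.19  2.41  3.89  0.27 -1.66] 0.0mm 0.0deg
0.2 30 [ 1.06  0.39 -0.24  2.15 -1.24  0.91 -2.37] 0.0mm 0.0deg
0.2 60 [ 0.48  0.69  0.52  1.72 -1.1   1.59 -2.22] 0.0mm 0.0deg
0.2 90 [ 0.47  0.92  0.49  1.26 -0.89  1.92 -2.09] 0.0mm 0.0deg
0.2 120 [ 0.88  1.1  -0.68  0.98 -0.    1.92 -2.35] 13.5mm 3.8deg
0.2 150 [ 0.49  0.96 -0.18  1.02 -0.    1.92 -1.78] 41.1mm 11.6deg
0.26 -180 [-0.06  0.92  0.53  1.06 -0.    1.92 -1.09] 43.6mm 12.2deg
0.26 -150 [-0.34  1.09  0.91  1.   -0.    1.92 -0.58] 1.3mm 0.4deg
0.26 -120 [-0.78  1.08  1.24  1.46 -0.05  1.41 -0.2 ] 0.0mm 0.0deg
0.26 -90 [-1.07  0.82  1.24  1.92  0.26  0.85 -0.15] 0.0mm 0.0deg
0.26 -60 [-0.3   0.16  0.22  2.28  1.41  0.81 -0.67] 0.0mm 0.0deg
0.26 -30 [-0.05 -0.02  0.32  2.44  2.42  0.29 -1.03] 0.0mm 0.0deg
0.26 0 [ 1.76  0.09 -1.19  2.42  4.38  0.44 -2.36] 3.5mm 1.0deg
0.26 30 [ 0.69  0.27  0.2   2.12 -1.24  1.09 -2.49] 0.0mm 0.0deg
0.26 60 [ 0.46  0.6   0.56  1.69 -1.08  1.65 -2.31] 0.0mm 0.0deg
0.26 90 [ 0.58  0.82  0.29  1.23 -0.79  1.92 -2.23] 0.0mm 0.0deg
0.26 120 [ 0.94  1.02 -0.78  1.03 -0.    1.92 -2.42] 22.9mm 6.4deg
0.26 150 [ 0.52  0.86 -0.22  1.07 -0.    1.92 -1.8 ] 53.2mm 14.8deg
real	0m43.439s
user	0m42.396s
sys	0m0.195s
```

The model fits to about 2 mm. A tip azimuth of -60° at z = 0.26 is comfortable in all joints. I'll simulate the path to it stepwise: stand, back to the box at yaw -60°, then tilt.

```bash
cat > sim.py <<'E'
from ik import *
from scipy.spatial.transform import Slerp
np.set_printoptions(precision=2,suppress=True)
full=(np.array([-2.62,-.44,-1.27,.08,-1.32,.12,-2.74]),np.array([2.62,2.09,1.32,2.57,4.46,2,2.74]))
def sim(q,stages,n=8):
    for name,p,r in stages:
        p0,r0=fk(q,X,S); sl=Slerp([0,1],R.concatenate([r0,r])); w=0
        for k in range(1,n+1):
            q,e,a=ik(p0+(np.array(p)-p0)*k/n,sl(k/n),q,.005,full); w=max(w,1e3*e,a)
        print(name,q,"worst %.1f"%w)
    return q
def hold(psi,z,t=np.radians(55),d=.036):
    r=down(psi,t); return np.array([.554,-.2,z])-d*np.array([np.cos(psi),np.sin(psi),0])+.019*r.apply([0,0,1]),r
if __name__=="__main__":
    q=np.array(D[3][0]); 
    q=sim(q,[("up",[.513,.167,.22],down(.24)),("grasp",[.513,.167,.086],down(.24)),("out",[.46,.155,.20],down(.24))])
    for psi in (-45,-60,-75):
        P=np.radians(psi); print(psi); sim(q,[("over",[.5,-.15,.28],down(P)),("tilt",*hold(P,.26))])
E
python3 sim.py
```

```text
up [-0.89  0.29  0.63  1.87 -0.19  1.05  1.63] worst 0.0
grasp [-0.81  0.49  0.54  2.   -0.36  0.76  1.76] worst 0.0
out [-0.95  0.18  0.64  2.04 -0.13  0.97  1.57] worst 0.0
-45
over [-0.55  0.25  0.98  1.82 -0.22  1.2   1.28] worst 0.0
tilt [-0.76  0.06  0.83  2.4   1.76  0.53 -0.72] worst 0.0
-60
over [-0.57  0.26  1.01  1.82 -0.23  1.2   1.03] worst 0.0
tilt [-1.23  0.44  1.32  2.29  1.1   0.43 -0.48] worst 0.0
-75
over [-0.6   0.27  1.04  1.82 -0.24  1.2   0.78] worst 0.0
tilt [-1.2   0.71  1.32  2.13  0.46  0.57 -0.15] worst 0.0
```

Feasible even from here. Going to above the marker with the gripper opened to 30 mm, so the fingers clear the neighbours.

Run:
```python
from h import *
plan([.51334,.16741,.20],down(.24),18)
```

```text
pos [ 0.5547 -0.1597  0.2603] rot [ 1.000e-01 -2.000e-01 -1.037e+02] n 18 dr/row [0.001, -0.002, -0.838]
slides [[0.061, -0.008, 0.011], [0.061, -0.001, 0.011], [0.061, 0.005, 0.011], [0.06, 0.011, 0.011], [0.059, 0.017, 0.011], [0.057, 0.023, 0.011], [0.054, 0.028, 0.011], [0.051, 0.033, 0.011], [0.047, 0.038, 0.011], [0.043, 0.043, 0.011], [0.039, 0.047, 0.011], [0.034, 0.051, 0.011], [0.029, 0.054, 0.011], [0.023, 0.056, 0.011], [0.017, 0.059, 0.011], [0.011, 0.06, 0.011], [0.005, 0.061, 0.011], [-0.001, 0.061, 0.011]]
```

```bash
python3 -m pendant '{"slide":[[0.061,-0.008,0],[0.061,-0.001,0],[0.061,0.005,0],[0.06,0.011,0],[0.059,0.017,0],[0.057,0.023,0],[0.054,0.028,0],[0.051,0.033,0],[0.047,0.038,0],[0.043,0.043,0]],"dr":[[0,0,-0.838],[0,0,-0.838],[0,0,-0.838],[0,0,-0.838],[0,0,-0.838],[0,0,-0.838],[0,0,-0.838],[0,0,-0.838],[0,0,-0.838],[0,0,-0.838]],"claw":[0.33,0.33,0.33,0.33,0.33,0.33,0.33,0.33,0.33,0.33]}'
python3 -m pendant '{"slide":[[0.039,0.047,0.02],[0.034,0.051,0.02],[0.029,0.054,0.03],[0.023,0.056,0.03],[0.017,0.059,0.03],[0.011,0.06,0.03],[0.005,0.061,0.03],[-0.001,0.061,0.01],[0,0,0]],"dr":[[0,0,-0.838],[0,0,-0.838],[0,0,-0.838],[0,0,-0.838],[0,0,-0.838],[0,0,-0.838],[0,0,-0.838],[0,0,-0.838],[0,0,0]],"claw":[0.33,0.33,0.33,0.33,0.33,0.33,0.33,0.33,0.33]}'
python3 - <<'E'
from h import *
s=arm.observe(); print(np.round(s["joints"],2))
plan([.51334,.16741,.086],down(.24),8)
im=arm.get_image("scene"); cv2.imwrite("pics/s4.png",cv2.resize(im[110:230,190:350,::-1],None,fx=5,fy=5,interpolation=cv2.INTER_CUBIC))
E
```

```text
clock: 10.6
position: [0.5312, 0.0225, 0.26]
ee_rot: [-0.865, -3.019, -0.0]
force: [-0.3, -0.6, -0.2]
width: 0.334
gripper_force: 0.0
clock: 11.5
position: [0.512, 0.1699, 0.1993]
ee_rot: [0.389, -3.115, -0.002]
force: [0.7, 0.6, 0.3]
width: 0.328
gripper_force: 0.0
[-0.84  0.35  0.57  1.85 -0.22  1.01  1.63]
pos [0.512  0.1699 0.1993] rot [ 0.1 -0.1  0.5] n 8 dr/row [0.001, -0.002, 0.009]
slides [[-0.0, -0.001, 0.047], [-0.0, -0.001, 0.047], [-0.0, -0.001, 0.047], [-0.0, -0.001, 0.047], [-0.0, -0.001, 0.047], [-0.0, -0.001, 0.047], [-0.0, -0.001, 0.047], [-0.0, -0.001, 0.047]]
```

View pics/s4.png

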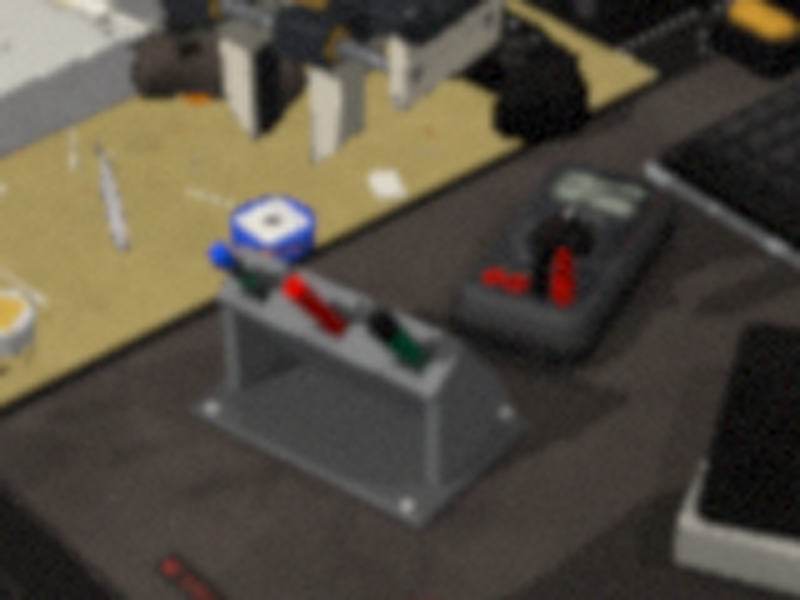

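The open gripper is above the stand, with all three tools undisturbed. Descending and closing.

```bash
python3 -m pendant '{"slide":[[0,-0.009,0.05],[0,0,0.06],[0,0,0.06],[0,0,0.06],[0,0,0.06],[0,0,0.05],[0,0,0.038],[0,0,0]],"dr":[[0,0,0],[0,0,0],[0,0,0],[0,0,0],[0,0,0],[0,0,0],[0,0,0],[0,0,0]],"claw":[0.33,0.33,0.33,0.33,0.33,0.33,0.33,0.33]}' 20
```

```text
clock: 12.35
position: [0.5129, 0.1635, 0.0858]
ee_rot: [0.376, -3.117, 0.001]
force: [-0.2, -0.4, 0.4]
width: 0.331
gripper_force: 0.0
```

```bash
python3 -m pendant '{"slide":[[0,0.01,0],[0,0,0],[0,0,0],[0,0,0],[0,0,0],[0,0,0]],"dr":[[0,0,0],[0,0,0],[0,0,0],[0,0,0],[0,0,0],[0,0,0]],"claw":[0.33,0.2,0.05,0.05,0.05,0.05]}' 20
```

```text
clock: 12.95
position: [0.5131, 0.1677, 0.0872]
ee_rot: [-0.38, 3.118, 0.001]
force: [-0.2, 1.3, 3.1]
width: 0.125
gripper_force: 20.0
```

Gripped: the opening is 11.5 mm, which matches the marker's 12 mm. Drawing it out along the 35° axis.

```bash
python3 -m pendant '{"slide":[[0,0,0],[0.012,0,-0.017],[0.017,0,-0.025],[0.023,0,-0.033],[0.023,0,-0.033],[0.023,0,-0.033],[0.023,0,-0.033],[0.023,0,-0.033],[0.023,0,-0.033],[0.017,0,-0.025]],"dr":[[0,0,0],[0,0,0],[0,0,0],[0,0,0],[0,0,0],[0,0,0],[0,0,0],[0,0,0],[0,0,0],[0,0,0]],"claw":[0.05,0.05,0.05,0.05,0.05,0.05,0.05,0.05,0.05,0.05]}' 30
python3 -m pendant '{"slide":[[0.012,0,-0.05],[0,0,-0.1],[0,0,-0.1],[0,0,-0.1],[0,0,-0.05],[0,0,0]],"dr":[[0,0,0],[0,0,0],[0,0,0],[0,0,0],[0,0,0],[0,0,0]],"claw":[0.05,0.05,0.05,0.05,0.05,0.05]}'
python3 - <<'E'
from h import *
s=arm.observe(); print(np.round(s["joints"],2))
im=arm.get_image("scene"); cv2.imwrite("pics/s5f.png",im[...,::-1]); 
a=cv2.imread("pics/s5f.png")[60:210,190:350]
cv2.imwrite("pics/s5.png",cv2.resize(a,None,fx=4,fy=4,interpolation=cv2.INTER_CUBIC))
im=arm.get_image("side"); cv2.imwrite("pics/d5f.png",im[...,::-1])
plan([.50,-.12,.29],down(-np.radians(50)),10)
E
```

```text
clock: 13.95
position: [0.4585, 0.1541, 0.1673]
ee_rot: [0.38, -3.118, -0.001]
force: [0.2, -0.1, -0.6]
width: 0.123
gripper_force: 30.0
clock: 14.55
position: [0.4567, 0.1536, 0.2886]
ee_rot: [-0.38, 3.116, 0.004]
force: [-0.0, 0.7, -1.0]
width: 0.126
gripper_force: 30.0
[-0.96  0.14  0.61  1.85 -0.09  1.17  1.49]
pos [0.4554 0.1533 0.2861] rot [ 0.  -0.1 63.9] n 10 dr/row [0.0, -0.001, 0.93]
slides [[0.007, -0.092, -0.001], [-0.003, -0.092, -0.001], [-0.013, -0.091, -0.001], [-0.023, -0.089, -0.001], [-0.033, -0.086, -0.001], [-0.042, -0.082, -0.001], [-0.051, -0.077, -0.001], [-0.059, -0.071, -0.001], [-0.067, -0.064, -0.001], [-0.074, -0.056, -0.001]]
```

View pics/s5.png

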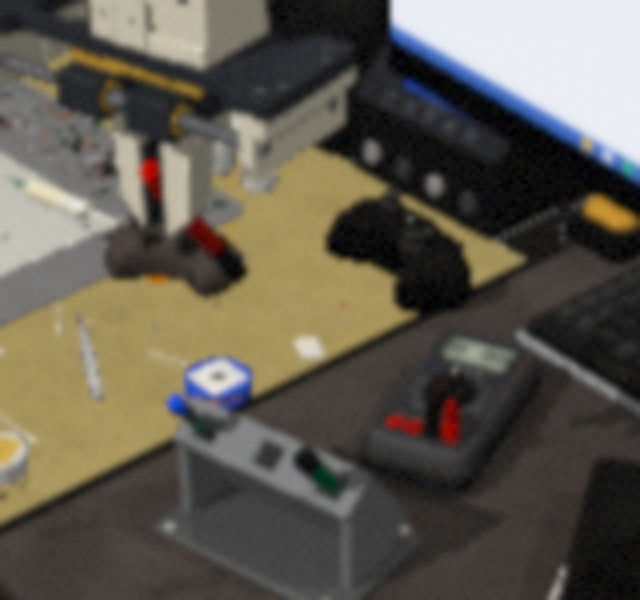

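The marker is held: blunt end at scene (227,101), cap end at about (247,127). The middle pocket is empty and both drivers are still in place. Checking the move-and-tilt path from the current joints.

Run:
```python
from sim import *
from h import arm
q=np.array(arm.observe()["joints"])
for psi in (-35,-45,-55):
    P=np.radians(psi); h=hold(P,.24); print(psi,h[0].round(4)); sim(q,[("over",[*h[0][:2],.28],down(P)),("half",h[0],down(P,.5)),("tilt",*h)])
```

```text
-35 [ 0.54 -0.19  0.23]
over [-0.38  0.37  0.91  1.69 -0.3   1.24  1.56] worst 0.0
half [-0.77  0.12  1.07  2.22  0.12  0.39  1.14] worst 0.0
tilt [-0.87  0.09  1.08  2.45  2.34  0.35 -1.11] worst 0.0
-45 [ 0.54 -0.19  0.23]
over [-0.39  0.38  0.92  1.68 -0.31  1.24  1.39] worst 0.0
half [-0.91  0.2   1.19  2.19  0.14  0.45  0.91] worst 0.0
tilt [-1.08  0.23  1.21  2.4   1.89  0.37 -0.94] worst 0.0
-55 [ 0.54 -0.18  0.23]
over [-0.41  0.39  0.94  1.68 -0.33  1.25  1.22] worst 0.0
half [-0.97  0.3   1.24  2.14  0.08  0.53  0.75] worst 0.0
tilt [-1.19  0.45  1.32  2.34  1.37  0.31 -0.69] worst 0.0
```

Run:
```python
from h import *
plan([.54,-.185,.285],down(-np.radians(45)),16)
```

```text
pos [0.4554 0.1533 0.2861] rot [ 0.  -0.1 58.9] n 16 dr/row [0.0, -0.001, 0.535]
slides [[-0.0, -0.073, 0.0], [-0.005, -0.072, 0.0], [-0.009, -0.072, 0.0], [-0.014, -0.071, 0.0], [-0.019, -0.07, 0.0], [-0.023, -0.069, 0.0], [-0.027, -0.067, 0.0], [-0.032, -0.065, 0.0], [-0.036, -0.063, 0.0], [-0.04, -0.061, 0.0], [-0.044, -0.058, 0.0], [-0.047, -0.055, 0.0], [-0.051, -0.052, 0.0], [-0.054, -0.049, 0.0], [-0.057, -0.045, 0.0], [-0.06, -0.041, 0.0]]
```

```bash
python3 -m pendant '{"slide":[[0,-0.04,0],[-0.005,-0.072,0],[-0.009,-0.072,0],[-0.014,-0.071,0],[-0.019,-0.07,0],[-0.023,-0.069,0],[-0.027,-0.067,0],[-0.032,-0.065,0],[-0.036,-0.063,0],[-0.04,-0.061,0]],"dr":[[0,0,0.535],[0,0,0.535],[0,0,0.535],[0,0,0.535],[0,0,0.535],[0,0,0.535],[0,0,0.535],[0,0,0.535],[0,0,0.535],[0,0,0.535]],"claw":[0.05,0.05,0.05,0.05,0.05,0.05,0.05,0.05,0.05,0.05]}'
python3 -m pendant '{"slide":[[-0.044,-0.058,0],[-0.047,-0.055,0],[-0.051,-0.052,0],[-0.054,-0.049,0],[-0.057,-0.045,0],[-0.06,-0.041,0],[-0.02,-0.02,0],[0,0,0]],"dr":[[0,0,0.535],[0,0,0.535],[0,0,0.535],[0,0,0.535],[0,0,0.535],[0,0,0.535],[0,0,0],[0,0,0]],"claw":[0.05,0.05,0.05,0.05,0.05,0.05,0.05,0.05]}'
python3 - <<'E'
from h import *
import sim
q=np.array(arm.observe()["joints"]); print(q.round(2))
h=sim.hold(np.radians(-45),.26); sim.sim(q,[("tilt%d"%t,h[0],down(np.radians(-45),np.radians(t))) for t in (10,20,30,40,50,55)],3)
plan(*h,20)
E
```

```text
clock: 15.65
position: [0.5065, -0.0503, 0.2863]
ee_rot: [-0.632, -3.077, -0.0]
force: [0.4, -0.1, 0.2]
width: 0.122
gripper_force: 30.0
clock: 16.45
position: [0.5376, -0.1857, 0.2861]
ee_rot: [-1.205, -2.9, 0.001]
force: [-0.0, 0.4, 0.7]
width: 0.124
gripper_force: 30.0
[-0.42  0.39  0.93  1.67 -0.32  1.25  1.37]
tilt10 [-0.55  0.3   0.98  1.89 -0.23  0.94  1.3 ] worst 0.0
tilt20 [-0.75  0.2   1.08  2.04 -0.03  0.7   1.1 ] worst 0.0
tilt30 [-1.02  0.14  1.28  2.18  0.27  0.49  0.8 ] worst 0.0
tilt40 [-1.14  0.06  1.32  2.28  0.92  0.39  0.17] worst 0.0
tilt50 [-1.19  0.08  1.32  2.36  1.52  0.4  -0.47] worst 0.0
tilt55 [-1.18  0.13  1.29  2.4   1.77  0.44 -0.76] worst 0.0
pos [ 0.54 -0.19  0.29] rot [ -0.1 -55.   -0.1] n 20 dr/row [-0.001, -0.4, -0.0]
slides [[-0.0, 0.0, 0.006], [0.0, 0.0, 0.006], [0.0, 0.0, 0.006], [0.001, 0.0, 0.006], [0.001, 0.0, 0.006], [0.001, 0.0, 0.006], [0.002, 0.0, 0.006], [0.002, 0.0, 0.006], [0.002, 0.0, 0.006], [0.002, 0.0, 0.006], [0.003, 0.0, 0.006], [0.003, 0.0, 0.005], [0.003, 0.0, 0.005], [0.003, 0.0, 0.005], [0.004, 0.0, 0.005], [0.004, 0.0, 0.005], [0.004, 0.0, 0.005], [0.004, 0.0, 0.004], [0.005, 0.0, 0.004], [0.005, 0.0, 0.004]]
```

Tilting slowly, in 2.7° rows, and checking halfway.

```bash
python3 -m pendant '{"slide":[[0,0,0.006],[0,0,0.006],[0,0,0.006],[0.001,0,0.006],[0.001,0,0.006],[0.001,0,0.006],[0.002,0,0.006],[0.002,0,0.006],[0.002,0,0.006],[0.002,0,0.006]],"dr":[[0,-0.4,0],[0,-0.4,0],[0,-0.4,0],[0,-0.4,0],[0,-0.4,0],[0,-0.4,0],[0,-0.4,0],[0,-0.4,0],[0,-0.4,0],[0,-0.4,0]],"claw":[0.05,0.05,0.05,0.05,0.05,0.05,0.05,0.05,0.05,0.05]}'
python3 - <<'E'
from h import *
import sim
q=np.array(arm.observe()["joints"]); print(q.round(2))
h=sim.hold(np.radians(-45),.26)
plan(*h,14)
E
```

```text
clock: 17.45
position: [0.5386, -0.1828, 0.2673]
ee_rot: [1.025, 2.484, -0.249]
force: [-0.3, -0.8, -0.6]
width: 0.125
gripper_force: 30.0
[-1.04  0.15  1.23  2.09  0.23  0.61  0.79]
pos [ 0.54 -0.18  0.27] rot [  0.2 -27.5   0.1] n 14 dr/row [0.002, -0.286, 0.001]
slides [[0.001, -0.0, 0.004], [0.002, -0.0, 0.004], [0.002, -0.0, 0.004], [0.002, -0.0, 0.004], [0.002, -0.0, 0.004], [0.002, -0.0, 0.004], [0.002, -0.0, 0.004], [0.002, -0.0, 0.004], [0.003, -0.0, 0.004], [0.003, -0.0, 0.003], [0.003, -0.0, 0.003], [0.003, -0.0, 0.003], [0.003, -0.0, 0.003], [0.003, -0.0, 0.003]]
```

```bash
python3 -m pendant '{"slide":[[0.001,0,0.003],[0.002,0,0.003],[0.002,0,0.003],[0.002,0,0.003],[0.002,0,0.003],[0.002,0,0.003],[0.002,0,0.003],[0.002,0,0.003],[0.002,0,0.003],[0.002,0,0.003]],"dr":[[0,-0.28,0],[0,-0.28,0],[0,-0.28,0],[0,-0.28,0],[0,-0.28,0],[0,-0.28,0],[0,-0.28,0],[0,-0.28,0],[0,-0.28,0],[0,-0.28,0]],"claw":[0.05,0.05,0.05,0.05,0.05,0.05,0.05,0.05,0.05,0.05]}'
python3 - <<'E'
from h import *
import sim
s=arm.observe(); q=np.array(s["joints"]); print(q.round(2))
h=sim.hold(np.radians(-45),.26)
plan(*h,6)
ims=[arm.get_image(n) for n in ("scene","side")]
for n,im in zip(("scene","side"),ims): cv2.imwrite(f"pics/{n}7.png",im[...,::-1])
g=np.array(s["position"])-.019*R.from_rotvec(s["ee_rot"]).apply([0,0,1]); print(proj("scene",g),proj("side",g))
o=[]
for n,im in zip(("scene","side"),ims):
    u,v=proj(n,g); x,y=int(u-50),int(v-65); print(x,y); o.append(cv2.resize(im[y:y+130,x:x+100,::-1],None,fx=4,fy=4,interpolation=cv2.INTER_CUBIC))
cv2.imwrite("pics/c7.png",np.hstack(o))
E
```

```text
clock: 18.45
position: [0.5393, -0.1832, 0.2566]
ee_rot: [0.9, 2.181, -0.387]
force: [0.8, -0.8, 0.2]
width: 0.121
gripper_force: 30.0
[-1.28  0.18  1.3   2.36  1.27  0.4  -0.37]
pos [ 0.54 -0.18  0.26] rot [ 0.2 -8.3  0.1] n 6 dr/row [0.005, -0.202, 0.002]
slides [[0.002, -0.001, 0.004], [0.002, -0.001, 0.004], [0.002, -0.001, 0.003], [0.003, -0.001, 0.003], [0.003, -0.001, 0.003], [0.003, -0.001, 0.003]]
(np.float64(376.80492374911466), np.float64(181.83603916872542)) (np.float64(279.392547559443), np.float64(84.58617996780714))
326 116
229 19
```

View pics/c7.png

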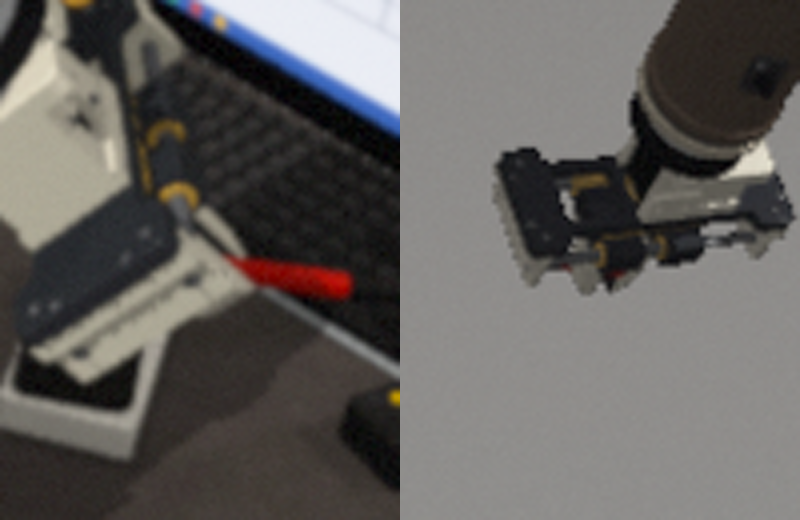

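The marker sticks out of the gripper with its cap end at scene (412,187), and the gripper is otherwise clear. Finishing the last 8° of tilt, then measuring how level the pen is: the cap end's ray meets the tool's x-z plane, in which the pen must lie.

```bash
python3 -m pendant '{"slide":[[0.002,0,0.003],[0.002,0,0.003],[0.002,0,0.003],[0.003,0,0.003],[0.003,0,0.003],[0.003,0,0.003],[0,0,0]],"dr":[[0,-0.2,0],[0,-0.2,0],[0,-0.2,0],[0,-0.2,0],[0,-0.2,0],[0,-0.2,0],[0,0,0]],"claw":[0.05,0.05,0.05,0.05,0.05,0.05,0.05]}'
cat > pen.py <<'E'
from h import *
s=arm.observe(); im=arm.get_image("scene"); r=R.from_rotvec(s["ee_rot"]); p=np.array(s["position"])
g=p-.019*r.apply([0,0,1]); n=r.apply([0,1,0])
u,v=proj("scene",g); hsv=cv2.cvtColor(im,cv2.COLOR_RGB2HSV)
m=((hsv[...,0]<9)|(hsv[...,0]>170))&(hsv[...,1]>120)&(hsv[...,2]>60)
yy,xx=np.nonzero(m); k=(np.abs(xx-u-15)<50)&(np.abs(yy-v)<50); pts=np.c_[xx,yy][k].astype(np.float32)
vx,vy,cx,cy=cv2.fitLine(pts,cv2.DIST_HUBER,0,.01,.01).ravel()
if vx<0: vx,vy=-vx,-vy
t=(pts-[cx,cy])@[vx,vy]
def P(t):
    o,d=ray("scene",cx+vx*t,cy+vy*t); return o+d*((g-o)@n)/(d@n)
A,B=P(t.min()),P(t.max()); ax=(B-A)/np.linalg.norm(B-A)
print("n",len(pts),"cap px",cx+vx*t.max(),cy+vy*t.max()); print("from",A.round(4),"cap end",B.round(4),"elev deg",np.degrees(np.arcsin(ax[2])).round(1),"az",np.degrees(np.arctan2(ax[1],ax[0])).round(1))
print("g",g.round(4),"dist g-cap",np.linalg.norm(B-g).round(4),"offset of line from g",np.linalg.norm(np.cross(g-A,ax)).round(4),"mid",(B-.061*ax).round(4),"q",np.round(s["joints"],2))
print("toolz",r.apply([0,0,1]).round(3),"toolx",r.apply([1,0,0]).round(3),"tooly",n.round(3))
E
python3 pen.py
```

```text
clock: 19.25
position: [0.54, -0.1851, 0.2498]
ee_rot: [0.846, 2.05, -0.441]
force: [0.7, -0.1, -0.4]
width: 0.127
gripper_force: 30.0
n 229 cap px 414.0347 187.59898
from [ 0.5333 -0.1784  0.2642] cap end [ 0.5755 -0.2205  0.2608] elev deg -3.3 az -44.9
g [ 0.529  -0.1741  0.2607] dist g-cap 0.0658 offset of line from g 0.0038 mid [ 0.5324 -0.1775  0.2642] q [-1.2   0.3   1.2   2.46  1.8   0.43 -1.  ]
toolz [ 0.579 -0.578 -0.575] toolx [-0.408  0.405 -0.818] tooly [ 0.706  0.708 -0.001]
```

The red barrel ends 66 mm from the grip, so the dark cap makes up the remaining 31 mm (97 mm in all), as expected. I'll refine the level measurement with averaged shots and differencing against the earlier background, so the cap is included.

```bash
cat > pen2.py <<'E'
from h import *
s=arm.observe(); im=np.mean([arm.get_image("scene").astype(float) for _ in range(6)],0)
bg=cv2.imread("pics/s5f.png")[...,::-1].astype(float)
r=R.from_rotvec(s["ee_rot"]); p=np.array(s["position"]); g=p-.019*r.apply([0,0,1]); n=r.apply([0,1,0])
u,v=proj("scene",g); print("g px",u,v)
d=cv2.GaussianBlur(np.abs(im-bg).max(2),(0,0),.7); red=im[...,0]/im.sum(2)
def P(x,y):
    o,e=ray("scene",x,y); return o+e*((g-o)@n)/(e@n)
rows=[]
for x in range(int(u)+12,int(u)+75):
    c=slice(int(v)-22,int(v)+32); k=np.nonzero(red[c,x]>.45)[0]; k2=np.nonzero(d[c,x]>14)[0]
    rows.append((x,len(k),k.mean()+c.start if len(k) else -1,len(k2),k2.mean()+c.start if len(k2) else -1))
for q in rows[::3]: print(*[round(float(z),1) for z in q])
a=np.array([q for q in rows if 5<=q[1]<=12]); 
f=np.polyfit(a[:,0],a[:,2],1); x0,x1=a[0,0],a[-1,0]; A,B=P(x0,np.polyval(f,x0)),P(x1,np.polyval(f,x1)); ax=(B-A)/np.linalg.norm(B-A)
print("red: elev",np.degrees(np.arcsin(ax[2])),"len",np.linalg.norm(B-A),"resid px",np.std(a[:,2]-np.polyval(f,a[:,0])),"A",A,"off from g",np.cross(g-A,ax)@n)
E
python3 pen2.py
```

```text
g px 376.23300469047194 185.94248838733245
388.0 6.0 185.5 30.0 197.1
391.0 9.0 186.0 28.0 200.2
394.0 9.0 186.0 33.0 197.3
397.0 8.0 185.5 25.0 200.4
400.0 8.0 186.5 29.0 196.6
403.0 9.0 187.0 24.0 194.7
406.0 9.0 187.0 18.0 195.4
409.0 9.0 187.0 12.0 192.0
412.0 9.0 187.0 9.0 187.0
415.0 6.0 187.5 10.0 194.1
418.0 0.0 -1.0 14.0 206.6
421.0 0.0 -1.0 14.0 209.5
424.0 4.0 214.5 12.0 210.5
427.0 3.0 215.0 13.0 208.2
430.0 3.0 213.0 20.0 197.1
433.0 3.0 213.0 16.0 198.4
436.0 2.0 215.5 16.0 194.6
439.0 0.0 -1.0 15.0 192.9
442.0 0.0 -1.0 9.0 191.8
445.0 0.0 -1.0 18.0 191.5
448.0 0.0 -1.0 20.0 195.2
red: elev -2.812980210145948 len 0.04709637059447331 resid px 0.35816083710717556 A [ 0.54323833 -0.18850961  0.26332218] off from g -0.003345059576315808
```

Run:
```python
from h import *
p=np.array([.4555,.1533,.2861]); r=down(.24); g=p-[0,0,-.019]; g=p+np.array([0,0,.019])
a=r.apply([.574,0,-.819])
for n,f,bgf in (("scene","pics/s5f.png","pics/scene0.png"),("side","pics/d5f.png","pics/scene0.png")):
    im=cv2.imread(f)[...,::-1]; bg=cv2.imread(bgf)[...,::-1] if n=="scene" else None
    for d in (25,15,0,-40,-50,-60,-65,-70,-75,-80,-85,-90,-95,-100,-105):
        u,v=proj(n,g+a*d*1e-3); x,y=int(round(u)),int(round(v)); print(n,d,round(u,1),round(v,1),im[y,x], bg[y,x] if bg is not None else "")
```

```text
scene 25 225.6 102.2 [183  26  14] [82 93 83]
scene 15 227.7 104.7 [108   4   3] [117 116 116]
scene 0 230.8 108.3 [169 158 142] [101  98  97]
scene -40 238.5 117.5 [89  9 10] [83 80 78]
scene -50 240.4 119.6 [75 13  9] [43 39 34]
scene -60 242.2 121.8 [76 20 18] [66 56 52]
scene -65 243.1 122.8 [62 23 23] [72 61 56]
scene -70 243.9 123.9 [29 16 16] [75 66 59]
scene -75 244.8 124.9 [17 17 19] [68 62 54]
scene -80 245.7 125.9 [15 12 14] [61 52 47]
scene -85 246.5 126.9 [ 9 11 11] [50 45 42]
scene -90 247.4 127.9 [12 13 12] [46 41 36]
scene -95 248.2 128.9 [20 19 18] [54 47 39]
scene -100 249.1 129.9 [87 77 47] [128 115  71]
scene -105 249.9 130.9 [152 134  84] [162 143  90]
side 25 272.1 90.9 [138 135 132] 
side 15 269.2 95.1 [170 165 153] 
side 0 264.9 101.4 [145 142 132] 
side -40 253.8 117.6 [96 25 23] 
side -50 251.0 121.6 [98 21 16] 
side -60 248.4 125.5 [103  23  20] 
side -65 247.0 127.4 [80 20 16] 
side -70 245.7 129.3 [16 19 18] 
side -75 244.4 131.3 [14 12 13] 
side -80 243.1 133.2 [13 16 12] 
side -85 241.8 135.1 [13 10 14] 
side -90 240.5 137.0 [10 12 11] 
side -95 239.2 138.8 [ 9 10 10] 
side -100 237.9 140.7 [43 43 42] 
side -105 236.6 142.6 [144 143 140]
```

That confirms the black cap runs from 66 to 98 mm from the grip. The side picture taken then shows the pen against the plain wall, so I can measure the pen's angle to the tool precisely from it.

Run:
```python
from h import *
from scipy.ndimage import map_coordinates
p=np.array([.4555,.1533,.2861]); r=down(.24); g=p+np.array([0,0,.019]); n=r.apply([0,1,0]); a=r.apply([.574,0,-.819])
im=cv2.imread("pics/d5f.png")[...,1].astype(float)
pts=[]
for d in range(-94,-44,4):
    u,v=proj("side",g+a*d*1e-3); u2,v2=proj("side",g+a*(d-1)*1e-3); t=np.array([u2-u,v2-v]); t/=np.hypot(*t); q=np.array([-t[1],t[0]])
    k=np.arange(-9,9.01,.25); pr=map_coordinates(im,[v+k*q[1],u+k*q[0]],order=1)
    w=pr<75; print(d,pr[[0,-1]].round(),w.sum()*.25,k[w].mean().round(2) if w.any() else "")
    if w.any() and 3<w.sum()*.25<9:
        x,y=u+k[w].mean()*q[0],v+k[w].mean()*q[1]; o,e=ray("side",x,y); pts.append(o+e*((g-o)@n)/(e@n))
pts=np.array(pts); f=np.linalg.svd(pts-pts.mean(0))[2][0]; l=r.inv().apply(f); l*=np.sign(l[2]); print("pen dir in tool (cap)",l.round(3),"angle from tool z",np.degrees(np.arctan2(-l[0],l[2])))
```

```text
-94 [141. 142.] 4.5 0.62
-90 [143. 142.] 4.5 0.38
-86 [142. 140.] 5.0 0.38
-82 [143. 140.] 4.5 0.38
-78 [142. 141.] 5.0 0.38
-74 [141. 141.] 5.0 0.12
-70 [142. 143.] 5.0 0.38
-66 [141. 141.] 5.25 0.0
-62 [142. 141.] 5.25 0.25
-58 [141. 141.] 5.25 0.0
-54 [141. 142.] 5.0 0.38
-50 [141. 141.] 5.25 0.0
-46 [141. 141.] 4.75 0.25
pen dir in tool (cap) [-0.587  0.     0.81 ] angle from tool z 35.94192343488281
```

The side view gives 35.9° from the tool axis, so the pen is now about +0.8°, against -2.8° from the scene view. I'll calibrate the scene method on the same earlier moment to see its bias.

```bash
cat > cal.py <<'E'
from h import *
from scipy.ndimage import map_coordinates
def meas(im,p,r,lo,hi):
    g=p-.019*r.apply([0,0,1]); n=r.apply([0,1,0]); a=r.apply([-.587,0,.81])
    im=im.astype(float); red=im[...,0]/(im.sum(2)+1); pts=[];off=[]
    for d in np.arange(lo,hi,2):
        u,v=proj("scene",g+a*d*1e-3); u2,v2=proj("scene",g+a*(d+1)*1e-3); t=np.array([u2-u,v2-v]); t/=np.hypot(*t); q=np.array([-t[1],t[0]])
        k=np.arange(-8,8.01,.25); pr=map_coordinates(red,[v+k*q[1],u+k*q[0]],order=1)
        w=pr>.48
        if w.any(): c=k[w].mean(); off.append((d,w.sum()*.25,c)); o,e=ray("scene",u+c*q[0],v+c*q[1]); pts.append(o+e*((g-o)@n)/(e@n))
    print(np.round(off,2).tolist())
    pts=np.array(pts); f=np.linalg.svd(pts-pts.mean(0))[2][0]; l=r.inv().apply(f); l*=np.sign(l[2]); f=r.apply(l)
    print("angle from tool z",np.degrees(np.arctan2(-l[0],l[2])),"elev",np.degrees(np.arcsin(f[2])))
meas(cv2.imread("pics/s5f.png")[...,::-1],np.array([.4555,.1533,.2861]),down(.24),38,62)
s=arm.observe(); im=np.mean([arm.get_image("scene").astype(float) for _ in range(4)],0)
meas(im,np.array(s["position"]),R.from_rotvec(s["ee_rot"]),20,62)
E
python3 cal.py; python3 -c "
from h import *
s=arm.observe();print(s['clock'],s['position'],s['width'])"
```

```text
[[38.0, 5.25, -0.25], [40.0, 5.25, -0.25], [42.0, 5.5, -0.12], [44.0, 5.5, -0.12], [46.0, 5.75, -0.25], [48.0, 5.5, -0.38], [50.0, 5.5, -0.38], [52.0, 5.5, -0.38], [54.0, 5.5, -0.62], [56.0, 5.5, -0.88], [58.0, 5.5, -0.88], [60.0, 5.5, -0.88]]
angle from tool z 40.709622515809215 elev -49.290377484190785
[[20.0, 5.75, -1.0], [22.0, 7.25, -1.0], [24.0, 8.0, -0.62], [26.0, 8.5, -0.38], [28.0, 8.5, -0.38], [30.0, 8.0, -0.38], [32.0, 8.0, -0.62], [34.0, 8.0, -0.62], [36.0, 7.75, -0.5], [38.0, 8.0, -0.38], [40.0, 8.5, -0.12], [42.0, 8.75, 0.0], [44.0, 9.25, 0.25], [46.0, 9.5, 0.38], [48.0, 9.5, 0.38], [50.0, 9.5, 0.38], [52.0, 9.5, 0.38], [54.0, 9.25, 0.25], [56.0, 9.0, 0.38], [58.0, 9.0, 0.38], [60.0, 9.0, 0.38]]
angle from tool z 31.26650383224103 elev -3.789855642233001
19.8 [ 0.54019434 -0.18543999  0.25025007] 0.1230858045956669
```

The scene estimate is shading-noisy: its bias is about 4° and the residuals bend. I trust the clean side-view value, which puts the pen level within about 1°. Its middle is at (0.554, -0.200, 0.261), over the box centre and 23 cm above the lid. I'll let it settle and hand in.

```bash
python3 -m pendant '{"slide":[[0,0,0],[0,0,0],[0,0,0],[0,0,0],[0,0,0]],"dr":[[0,0,0],[0,0,0],[0,0,0],[0,0,0],[0,0,0]],"claw":[0.05,0.05,0.05,0.05,0.05]}'
python3 - <<'E'
from h import *
s=arm.observe(); print(np.abs(s["dq"]).max(), s["clock"]); print(arm.sign_off())
E
```

```text
clock: 20.3
position: [0.5401, -0.1855, 0.2502]
ee_rot: [0.848, 2.049, -0.441]
force: [0.4, -0.1, -0.2]
width: 0.126
gripper_force: 30.0
0.0007974294458982916 20.3
the job is handed in; nothing more can be done
None
```

I shut the lid, then drew out the marker and held it still over the middle of the box, about 23 cm above the lid and level to within about 1° by the side camera (the noisier scene camera read 3–4°, cap end low). Both screwdrivers were still in the stand when I last looked, and I handed the job in at 20.3 s.

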